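# Run the valve seats home and shut the drawer

## Robot

A 6-joint arm with a two-finger parallel gripper is mounted at the origin on the work surface. World frame = base frame: x ahead of the robot, y to its left, z up, the work surface at z = 0. Lengths are in m, angles in degrees, forces in N, time in s.
With the tool pointing down it reaches from about 0.3 to 0.75 m from the base axis. Payload 8.5 kg.
Tool frame: the origin (TCP) lies at the very end of the fingers, on their centre line; the grasp point (between the pads) lies 19 mm behind it; z points along the fingers, y is the line along which they close (so a half turn about z gives the same grasp; the last joint's range is limited). The gripper opens to 85 mm and grips with 20 to 120 N. Pads are 22 mm wide; open, the fingers measure 114 mm over their backs; the gripper's body (76 mm by 85 mm) begins 54 mm behind the grasp point. The pads swing forward as they close: fully open they stand 13 mm farther back than shut.
Start: joints at [50.861, 21.807, 74.336, -0, 83.858, -12.336], TCP at [0.248, 0.491, 0.231] pointing down, gripper open.
Joint ranges: [-178.18, 178.18], [-50.72, 133.34], [12.68, 142.11], [-81.47, 261.47], [9.98, 163.14], [-165.26, 165.26]. Speed limits (degrees/s): [136.94, 136.94, 180, 180, 180, 180].

## Interface

Orientations are given as a 3x3 rotation matrix whose columns are the frame's x, y, z axes.
In Python, from rig import env gives the robot as it stands.
- The arm moves only by the tool move_arm, never from a script. Its argument "plan" is a list of rows, each a list of 7 numbers: the turn, a rotation vector about the tool's x, y, z in degrees, then the shift along the tool's x, y, z in cm, then the gripper command: -1 is shut, 1 is fully open, values between are in proportion. In form: [[ax, ay, az, tx, ty, tz, jaw], ...]. A call has 1 to 5 rows; each row is the pose to reach, as a shift and turn from the pose commanded when the call began, along the tool's axes at that moment; what a row does not reach only later rows make up. A row lasts 1/10 s, in which the tool goes at most 50 mm and 8.59 degrees, less where a joint would pass 70% of its speed; a pose out of reach is approached as far as the arm can. A call with a gripper value outside its range is refused whole. The fingers move at their own pace and stop on an object; "squeeze" is the grip in N (left out, the last holds). Time passes only in rows, so rows that repeat a pose let the fingers close. It gives the time, the measured TCP pose, the force, the opening and the grip force at its end, in the units of the state.
- env.observe(): the state, without advancing time (a new reading comes with each control period).
- env.get_image(name): name is "side" or "top" or "wrist"; returns a dict with "color" (400x640x3 uint8, red, green, blue), "fov_y" (degrees; the focal length in pixels is half the picture's height over the tangent of half this angle, whatever the lens; pixels are square), "cx", "cy" (the principal point, pixels), "distortion" ([k1, k2, p1, p2, k3] as OpenCV has them; the pictures are not rectified), "R" (3x3) and "t" (3): a world point X has camera coordinates R X + t. Camera axes: x right, y down, z forward; pixel columns grow to the right and rows downward; lengths in m; the calibration is good to about 2 mm. A picture is of the moment at which its call begins. There is no depth.
- env.close_job(): hands the job in; it is judged then, once.
Trained networks look in a picture, given as the dict that the camera call returned (one of the last four; its "shot" number tells which), for a name from the list of things; names that differ only in an ending like _2 or _b are one class to them, and where a whole thing is asked for, a point or a joint stands for the part that bears it (a point fixed in the world has none). Each returns a list of dicts, best first, with "conf" (0 to 1); they miss things now and then, are a little off and sometimes report something else, mostly with a low value. They report only what shows in the picture. A call takes as long as a camera call. They do not tell look-alikes from the thing itself.
- env.outline_of(target, picture): "mask" (400x640 bool, what is visible of it) and "bbox" ([centre column, centre row, width, height] in pixels, round what is visible of it).
- env.tip_of(target, picture): "pixel" ([column, row] in pixels: a listed point, or the origin of a listed thing).
The state is a dict: "time_s": time; "q": joint angles; "qvel": joint speeds; "joint_efforts": joint torques, N m; "position": TCP position; "tool_rot": TCP orientation; "ft_force": force on the tool from outside, world axes, zero at the start; "wrist_torque": the same for the moment, N m; "grip_width": finger opening in m; "gripper_force": force on a finger pad.
Only numpy, scipy, OpenCV 4.12 (cv2) and the standard library are available. Lean on these libraries where they do the work, as an engineer would, in place of code of your own. Each camera call takes 0.05 s, during which the arm holds its last target. There are 200 camera calls.

## Task

In the pulled-out green drawer, push the row of four bronze valve seats along its guide as one train until the front seat is hard against the red end stop on the left and all four are touching, pushing only on the last seat of the row (the right-hand one). Then push the drawer fully shut. Do not lift or tip any seat, and leave everything else where it stands.

Things in the scene. Friction and masses are not known exactly. Their poses are not given: they have to be found in the camera images.
- locker: low spares locker shelf, rust brown steel box, fixed, 220 mm deep (x), 460 mm wide (y), top at 60 mm with a 12 mm rim at the sides and back; origin at the centre of its underside, x points the way the drawer closes, y to the left along the guide. Its front edge is at x = -110 mm; the loose things on top stand at least 50 mm behind that edge.
- drawer (a joint): travel of the shallow green steel drawer in m: 0 = pulled out by 110 mm (as it starts), 0.11 = fully shut, where it meets a hard stop. It slides along the locker's +x, needs about 3 to 5 N, and stays where it is left. Drawer floor 14 mm above the bench, side and back walls up to 38 mm, 6 mm thick; inside it is 380 mm wide (y).
- drawer_face (a point): centre of the outer (robot side) face of the drawer's front panel, 30 mm above the bench; the panel is flat, 450 mm wide, 6 mm thick and reaches from 6 to 54 mm above the bench. Axes as the locker's: x points into the locker (push this way to shut it). It moves with the drawer.
- end_stop (a point): middle of the bearing face, at drawer floor level, of the red end stop (block 52 mm wide, 30 mm tall) at the left end of the guide. Axes as the locker's; the face looks to -y: a seat touching it has its centre at y = -20 mm in this frame. It moves with the drawer.
- guide (a point): point on the drawer floor midway between the guide strips, 165 mm from the stop. The guide runs along y (axes as the locker's): two steel strips 9 mm high, 42.5 mm apart, reaching 355 mm from the stop in -y; the seats stand 15 mm proud of them. Its middle line is 61 mm behind the outer face of the drawer's front. It moves with the drawer.
- seat_lead: bronze valve seat ring, 40 mm outside diameter, 24 mm tall, about 0.14 kg, loose, standing on the drawer's floor between the guide strips; origin at the centre of its underside, z up. The one nearest the end stop; at the start its near side is 40 to 110 mm short of the stop.
- seat_2: bronze valve seat ring, 40 mm outside diameter, 24 mm tall, about 0.14 kg, loose, standing on the drawer's floor between the guide strips; origin at the centre of its underside, z up. Second from the stop, touching the first.
- seat_3: bronze valve seat ring, 40 mm outside diameter, 24 mm tall, about 0.14 kg, loose, standing on the drawer's floor between the guide strips; origin at the centre of its underside, z up. Third from the stop, touching the second.
- seat_tail: bronze valve seat ring, 40 mm outside diameter, 24 mm tall, about 0.14 kg, loose, standing on the drawer's floor between the guide strips; origin at the centre of its underside, z up. The last of the row, farthest from the stop, touching the third; the only seat to push on. Behind it (-y) at least 80 mm of the guide is empty.
- flange_blank: cast iron flange blank, dark flat disc 90 mm across, 16 mm thick, lying loose on the locker's top; origin at the centre of its underside; to be left alone.
- piston_pin: steel piston pin, upright cylinder 26 mm across, 50 mm tall, standing loose on the locker's top; origin at the centre of its underside; to be left alone.
- cam_follower: tan phenolic cam follower, a 48 mm disc foot 12 mm thick with a 28 mm stem, 46 mm tall in all, standing loose on the locker's top; origin at the centre of its underside; to be left alone.
- grease_jar: yellow grease jar with black cap, 68 mm across, 85 mm tall, loose on the bench to the robot's right; origin at the centre of its underside; to be left alone.
- spanner: steel spanner, 190 mm long, loose on the bench to the robot's left; origin under the middle of its length; to be left alone.
Not all that is in view belongs to the job. Leave any yellow look-alike of the seat_tail alone.

How it is judged:
By the outcome, as a careful person would: the job done as asked, in the order asked, and still so for the second after the job is handed in, with the robot touching nothing.
It also fails if it takes over 40 s, if anything falls off the work surface, if the arm or the gripper's body presses on something with over 40 N, if the wrist force passes 120 N, or if a joint passes its speed limit or range.

## Working session

There is one attempt and no reset: what is moved stays moved. The work goes in short steps, Python scripts to look and compute and a tool call to move; the robot and the scene stay as the last step left them, time stands still between calls to the robot, and variables do not carry over. Pictures are saved under pics/ and viewed, at most 10 in all, crops included, and the job is handed in when it is done.

Besides the shell and the picture viewer there is one more tool, called after ">>>" as name(argument=value, ...) on one line, values as JSON. move_arm: Moves the arm, as the interface text tells. Its arguments: {"type":"object","properties":{"plan":{"type":"array"},"squeeze":{"type":"number"}},"required":["plan"]}

```bash
mkdir -p pics; cat > h.py <<'E'
import numpy as np, cv2
from rig import env
def K(p):
    f=200/np.tan(np.radians(p["fov_y"])/2); return np.array([[f,0,p["cx"]],[0,f,p["cy"]],[0,0,1]])
def ray(p,px):
    u=cv2.undistortPoints(np.array([[px]],float),K(p),np.array(p["distortion"],float))[0,0]
    R=np.array(p["R"]);t=np.array(p["t"]); return -R.T@t, R.T@np.array([u[0],u[1],1])
def onz(p,px,z):
    c,d=ray(p,px); return c+d*(z-c[2])/d[2]
def proj(p,X):
    return cv2.projectPoints(np.array(X,float).reshape(-1,1,3),cv2.Rodrigues(np.array(p["R"],float))[0],np.array(p["t"],float),K(p),np.array(p["distortion"],float))[0][:,0]
def save(p,n): cv2.imwrite("pics/"+n,p["color"][:,:,::-1])
E
python3 - <<'E'
from h import *
np.set_printoptions(precision=4,suppress=True)
zs=dict(drawer_face=.03,end_stop=.014,guide=.014,seat_lead=.014,locker=0,piston_pin=.06,grease_jar=0,spanner=0,flange_blank=.06,cam_follower=.06)
ims=[]
for n in("top","side"):
    p=env.get_image(n);save(p,n+"0.png");ims.append(p["color"])
    for k,z in zs.items():
        for d in env.tip_of(k,p)[:6]:
            print(n,k,round(d["conf"],2),np.round(d["pixel"],1),onz(p,d["pixel"],z))
E
```

```text
top drawer_face 0.6 [343.  227.9] [ 0.5274 -0.0911  0.03  ]
top end_stop 0.82 [293.5 215.8] [0.5724 0.0796 0.014 ]
top end_stop 0.74 [333.8 208. ] [ 0.5993 -0.0609  0.014 ]
top end_stop 0.36 [346.7 207. ] [ 0.6026 -0.106   0.014 ]
top guide 0.96 [338.1 210.9] [ 0.589  -0.0758  0.014 ]
top seat_lead 0.65 [310.6 216.2] [0.5707 0.0201 0.014 ]
top locker 0.8 [336.4 165.8] [ 0.7545 -0.0725  0.    ]
top piston_pin 0.48 [305.4 167.3] [0.7341 0.037  0.06  ]
top grease_jar 0.81 [464.6 201.4] [ 0.6231 -0.5246  0.    ]
top grease_jar 0.17 [347.5 208.6] [ 0.5992 -0.1097  0.    ]
top spanner 0.8 [164.8 209.5] [0.5989 0.5363 0.    ]
top flange_blank 0.57 [336.6 161.3] [ 0.7548 -0.0706  0.06  ]
top cam_follower 0.7 [368.  161.3] [ 0.7543 -0.1788  0.06  ]
side drawer_face 0.87 [319.8 242.4] [ 0.5183 -0.1014  0.03  ]
side end_stop 0.59 [294.1 217.4] [0.5794 0.0686 0.014 ]
side guide 0.86 [333.6 233. ] [ 0.5991 -0.0807  0.014 ]
side seat_lead 0.43 [306.5 225.8] [0.5716 0.0052 0.014 ]
side locker 0.68 [368.  215.9] [ 0.768  -0.0785  0.    ]
side piston_pin 0.59 [334. 190.] [0.7403 0.0458 0.06  ]
side grease_jar 0.64 [483.7 308. ] [ 0.6208 -0.5293  0.    ]
side spanner 0.65 [214.  176.2] [0.5921 0.5397 0.    ]
side flange_blank 0.74 [365.1 200. ] [ 0.7567 -0.0712  0.06  ]
side cam_follower 0.77 [400.1 210.8] [ 0.7757 -0.189   0.06  ]
side cam_follower 0.18 [319.2 243. ] [ 0.4833 -0.1325  0.06  ]
```

View pics/top0.png

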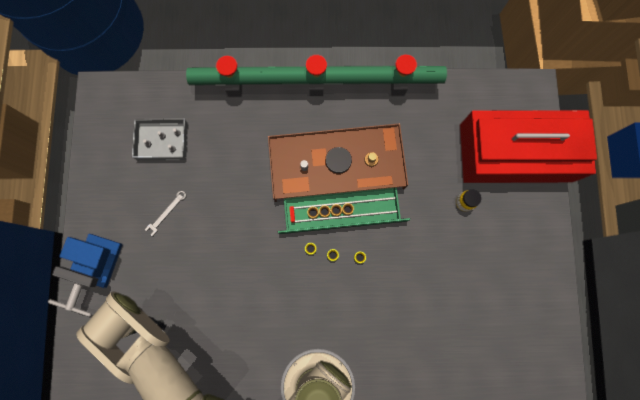

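View pics/side0.png

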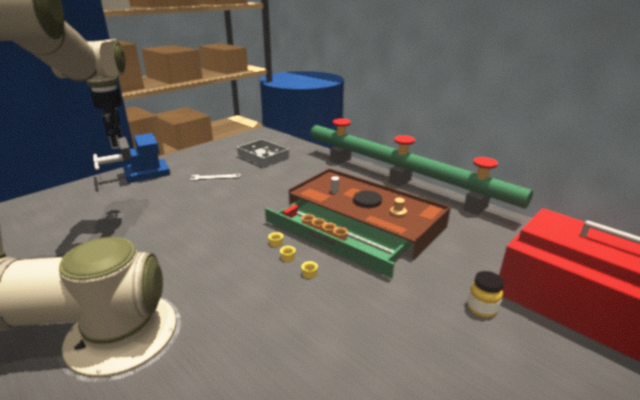

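The top view shows four bronze rings in the drawer at about (313,212), (325,211), (336,210) and (348,209). The red stop is at (293,214). Candidates for the tail seat are the bronze ring at (348,209) and the three yellow look-alikes on the bench at (311,249), (333,255) and (360,258). I choose (348,209), because it is in the guide and farthest from the stop. I'll check that in a crop.

```bash
python3 - <<'E'
from h import *
np.set_printoptions(precision=4,suppress=True)
p=env.get_image("top")
c=p["color"][140:270,260:420]; cv2.imwrite("pics/crop.png",cv2.resize(c,None,fx=5,fy=4.5,interpolation=cv2.INTER_CUBIC)[:,:,::-1])
for d in env.outline_of("seat_lead",p):
    print(round(d["conf"],2),np.round(d["bbox"],1),onz(p,d["bbox"][:2],.03))
for n in("locker","drawer_face"):
    d=env.outline_of(n,p)[0]; print(n,d["conf"],d["bbox"],cv2.minAreaRect(np.argwhere(d["mask"])[:,::-1].astype(np.float32)))
w=env.get_image("wrist");s=env.observe()
R=np.array(w["R"]);print("cam",-R.T@np.array(w["t"]),"\n",R, w["fov_y"]);print(s["position"],"\n",np.array(s["tool_rot"]),s["ft_force"],s["time_s"])
E
```

```text
0.52 [313.9 216.2  12.2  16.7] [0.5684 0.0085 0.03  ]
locker 0.56 [338.1, 177.9, 147.7, 109.9] ((338.7138366699219, 178.20254516601562), (100.44036102294922, 136.16558837890625), 84.45468139648438)
drawer_face 0.73 [345.8, 210.3, 130.1, 48.3] ((342.9315490722656, 209.5912628173828), (35.39178466796875, 129.65309143066406), 84.36931610107422)
cam [0.1854 0.5237 0.3742] 
 [[ 0.4502  0.8929 -0.0002]
 [ 0.8578 -0.4325  0.2778]
 [ 0.248  -0.1253 -0.9606]] 65.12697411609243
[0.248  0.4909 0.2313] 
 [[-0.8926  0.4509 -0.0001]
 [ 0.4509  0.8926 -0.    ]
 [ 0.     -0.     -1.    ]] [-0.1892 -0.2941  0.1795] 1.35
```

View pics/crop.png

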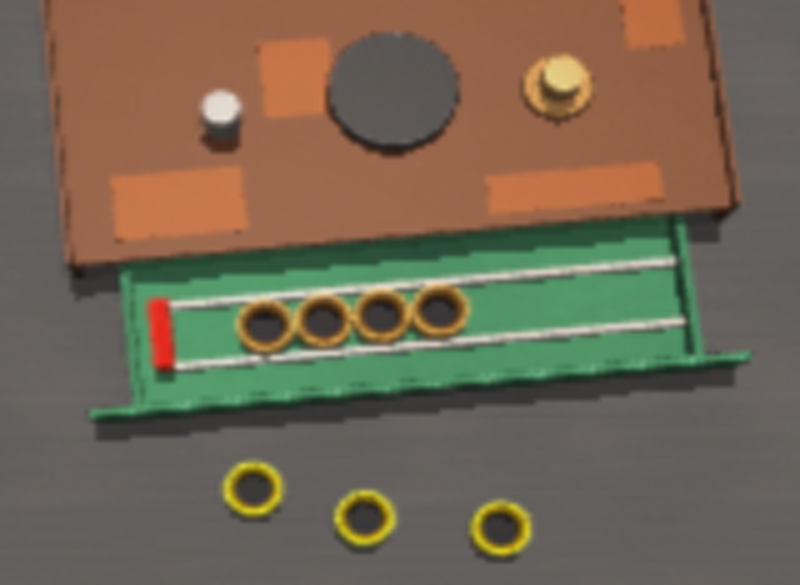

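The crop confirms the four bronze rings, with the tail at crop (440,311), i.e. pixel (348,209). The guide behind it is empty, and the yellow rings are out on the bench. Next I'll compute positions from this.

```bash
python3 - <<'E'
from h import *
np.set_printoptions(precision=4,suppress=True)
p=env.get_image("top")
f=lambda u,v,z:onz(p,(260+u/5-.4,140+v/4.5-.4),z)
S=np.array([f(u,v,.038) for u,v in((265,326),(323,320),(382,315),(440,311))]);print(S)
a=f(92,412,.054);b=f(748,354,.054);print("panel top ends",a,b,np.linalg.norm(a-b))
g=[f(172,304,.023),f(675,262,.023),f(172,368,.023),f(685,322,.023)];print(np.array(g))
e=f(165,335,.044);print("stop",e)
for d in((b-a),g[1]-g[0],g[3]-g[2],S[3]-S[0]): print(np.degrees(np.arctan2(d[0],-d[1])))
print("yellow",*[f(u,v,.024) for u,v in((253,488),(365,518),(501,528))])
psi=np.radians(5.6); s=env.observe();T=np.array(s["tool_rot"])
y=np.array([-np.sin(psi),np.cos(psi),0])
tgt=S[3]-.06*y; tgt[2]=.16
print(tgt,"tool shift cm",T.T@(tgt-s["position"])*100, "turn z",)
E
```

```text
[[ 0.5816  0.0129  0.038 ]
 [ 0.5861 -0.0269  0.038 ]
 [ 0.5897 -0.0675  0.038 ]
 [ 0.5927 -0.1073  0.038 ]]
panel top ends [0.5144 0.1298 0.054 ] [ 0.5563 -0.3145  0.054 ] 0.4462803146248268
[[ 0.6014  0.0775  0.023 ]
 [ 0.6327 -0.2728  0.023 ]
 [ 0.5516  0.0774  0.023 ]
 [ 0.5857 -0.2781  0.023 ]]
stop [0.5741 0.0812 0.044 ]
5.38077118775793
5.110603842110423
5.476100336932183
5.241227875901711
yellow [0.4593 0.0216 0.024 ] [ 0.4363 -0.0547  0.024 ] [ 0.4283 -0.1472  0.024 ]
[ 0.5985 -0.167   0.16  ] tool shift cm [-60.9544 -42.9201   7.1309] turn z
```

>>> move_arm(plan=[[0,0,0,-4,-2.8,0,-1],[0,0,0,-8,-5.6,0,-1],[0,0,0,-12,-8.4,0,-1],[0,0,0,-16,-11.2,0,-1],[0,0,0,-20,-14,0,-1]], squeeze=40)

```text
time_s: 1.9
position: [0.3639, 0.274, 0.2316]
tool_rot: [[-0.893, 0.451, 0.001], [0.451, 0.893, 0.0], [-0.0, 0.001, -1.0]]
ft_force: [1.0, 0.8, -0.6]
grip_width: 0.0125
gripper_force: 0.0
```

>>> move_arm(plan=[[0,0,0,-4,-2.8,0,-1],[0,0,0,-8,-5.6,0,-1],[0,0,0,-12,-8.4,0,-1],[0,0,0,-16,-11.2,0,-1],[0,0,0,-20,-14,0,-1]])

```text
time_s: 2.4
position: [0.4794, 0.0586, 0.2315]
tool_rot: [[-0.892, 0.451, 0.001], [0.451, 0.892, 0.0], [-0.0, 0.0, -1.0]]
ft_force: [0.3, -0.2, 0.1]
grip_width: -0.0001
gripper_force: 0.0
```

>>> move_arm(plan=[[0,0,0,-4,-2.8,0,-1],[0,0,0,-8,-5.6,0,-1],[0,0,0,-12,-8.4,0,-1],[0,0,0,-16,-11.2,0,-1],[0,0,0,-20,-14,0,-1]])

```text
time_s: 2.9
position: [0.5948, -0.1565, 0.2314]
tool_rot: [[-0.892, 0.451, 0.0], [0.451, 0.892, -0.0], [-0.0, 0.0, -1.0]]
ft_force: [0.9, 1.3, 0.4]
grip_width: -0.0001
gripper_force: 0.0
```

>>> move_arm(plan=[[0,0,8,-0.3,-0.3,1,-1],[0,0,16,-0.6,-0.5,2,-1],[0,0,24,-1,-0.8,3,-1],[0,0,32,-1,-0.8,4,-1],[0,0,40,-1,-0.8,5,-1]])

```text
time_s: 3.4
position: [0.5995, -0.1664, 0.1808]
tool_rot: [[-0.388, 0.922, -0.0], [0.922, 0.388, 0.0], [0.0, -0.0, -1.0]]
ft_force: [-0.6, -0.4, -0.1]
grip_width: -0.0
gripper_force: 0.0
```

>>> move_arm(plan=[[0,0,8,0,0,0,-1],[0,0,16,0,0,0,-1],[0,0,17.9,0,0,0,-1],[0,0,17.9,0,0,0,-1]])

```text
time_s: 3.8
position: [0.5995, -0.1662, 0.1813]
tool_rot: [[-0.092, 0.996, -0.0], [0.996, 0.092, 0.0], [0.0, -0.0, -1.0]]
ft_force: [-0.1, 0.3, 0.0]
grip_width: -0.0003
gripper_force: 0.0
```

```bash
python3 - <<'E'
from h import *
np.set_printoptions(precision=4,suppress=True)
p=env.get_image("wrist");save(p,"w1.png");s=env.observe()
print(s["position"],s["time_s"],s["grip_width"],s["ft_force"]);print(np.array(s["tool_rot"]))
for k,z in dict(end_stop=.014,guide=.014,seat_lead=.014).items():
    for d in env.tip_of(k,p)[:6]: print(k,round(d["conf"],2),np.round(d["pixel"],1),onz(p,d["pixel"],z))
for d in env.outline_of("seat_lead",p):print(d["conf"],d["bbox"])
E
```

```text
[ 0.5995 -0.1662  0.1813] 3.85 9.958393261439761e-05 [-0.3776 -0.6475 -0.7344]
[[-0.0934  0.9956 -0.0001]
 [ 0.9956  0.0934  0.    ]
 [ 0.     -0.0001 -1.    ]]
guide 0.71 [321.1  99.3] [ 0.5907 -0.0843  0.014 ]
guide 0.51 [325.5 122.6] [ 0.5969 -0.1053  0.014 ]
```

View pics/w1.png

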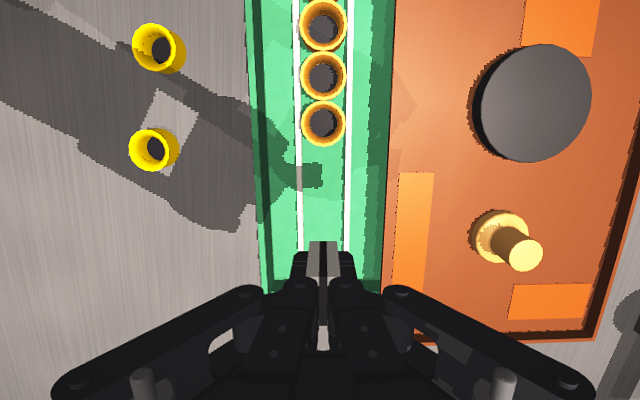

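The tail seat is at (323,123), with the strips about 22 px either side of it. The fingertips (323,243) are over the empty guide and the alignment looks good.

```bash
python3 - <<'E'
from h import *
np.set_printoptions(precision=4,suppress=True)
p=env.get_image("wrist");im=p["color"].astype(int)
print(onz(p,(323,120),.038), onz(p,(323,25),.038))
L=[];
for r in (60,100,150,180,220):
    w=np.where(im[r,285:365].min(1)>190)[0]+285; a=w[w<322];b=w[w>322]
    if len(a) and len(b): 
        A,B=onz(p,(np.median(a),r),.023),onz(p,(np.median(b),r),.023);L.append((A+B)/2);print(r,a,b,A,B,(A+B)/2)
L=np.array(L);k=np.polyfit(L[:,1],L[:,0],1);print("dx/dy",k,np.degrees(np.arctan(-k[0])))
s=env.observe();print("mid x at tcp y",np.polyval(k,s["position"][1]))
hsv=cv2.cvtColor(p["color"],cv2.COLOR_RGB2HSV)
for c in (315,323,331): print([tuple(im[r,c]) for r in range(136,154,2)])
E
```

```text
[ 0.5942 -0.1025  0.038 ] [ 0.5869 -0.0259  0.038 ]
60 [294 295 296 297 298 299] [347 348 349 350 351 352] [ 0.5657 -0.053   0.023 ] [ 0.6128 -0.0486  0.023 ] [ 0.5893 -0.0508  0.023 ]
100 [295 296 297 298 299 300] [346 347 348 349 350 351] [ 0.5692 -0.0872  0.023 ] [ 0.6159 -0.0828  0.023 ] [ 0.5925 -0.085   0.023 ]
150 [296 297 298 299 300 301] [346 347 348 349 350] [ 0.5735 -0.1328  0.023 ] [ 0.6206 -0.1284  0.023 ] [ 0.5971 -0.1306  0.023 ]
220 [298 299 300 301 302] [344 345 346 347 348 349] [ 0.5802 -0.2035  0.023 ] [ 0.6273 -0.199   0.023 ] [ 0.6037 -0.2013  0.023 ]
dx/dy [-0.0964  0.5844] 5.504157635532827
mid x at tcp y 0.6004037702683327
[(np.int64(200), np.int64(122), np.int64(35)), (np.int64(228), np.int64(144), np.int64(42)), (np.int64(243), np.int64(166), np.int64(46)), (np.int64(255), np.int64(243), np.int64(101)), (np.int64(255), np.int64(248), np.int64(114)), (np.int64(110), np.int64(226), np.int64(156)), (np.int64(115), np.int64(227), np.int64(159)), (np.int64(116), np.int64(227), np.int64(155)), (np.int64(117), np.int64(228), np.int64(156))]
[(np.int64(41), np.int64(41), np.int64(49)), (np.int64(152), np.int64(92), np.int64(28)), (np.int64(210), np.int64(130), np.int64(39)), (np.int64(238), np.int64(156), np.int64(42)), (np.int64(255), np.int64(251), np.int64(119)), (np.int64(255), np.int64(240), np.int64(137)), (np.int64(111), np.int64(223), np.int64(154)), (np.int64(115), np.int64(225), np.int64(154)), (np.int64(118), np.int64(227), np.int64(158))]
[(np.int64(160), np.int64(97), np.int64(30)), (np.int64(201), np.int64(124), np.int64(36)), (np.int64(180), np.int64(105), np.int64(29)), (np.int64(255), np.int64(250), np.int64(115)), (np.int64(255), np.int64(251), np.int64(117)), (np.int64(109), np.int64(223), np.int64(156)), (np.int64(116), np.int64(225), np.int64(154)), (np.int64(116), np.int64(226), np.int64(156)), (np.int64(118), np.int64(227), np.int64(158))]
```

>>> move_arm(plan=[[0,0,0,0,0.1,4,-1],[0,0,0,0,0.1,8,-1],[0,0,0,0,0.1,12,-1],[0,0,0,0,0.1,14,-1],[0,0,0,0,0.1,14,-1]])

```text
time_s: 4.6
position: [0.5991, -0.1655, 0.0384]
tool_rot: [[-0.093, 0.996, -0.005], [0.996, 0.093, 0.003], [0.003, -0.005, -1.0]]
ft_force: [-0.9, 0.1, -0.6]
grip_width: 0.0004
gripper_force: 0.0
```

>>> move_arm(plan=[[0,0,0,0,0,0.6,-1],[0,0,0,0,0,1.2,-1],[0,0,0,0,0,1.9,-1],[0,0,0,0,0,1.9,-1]])

```text
time_s: 5.0
position: [0.6003, -0.166, 0.0219]
tool_rot: [[-0.092, 0.996, -0.001], [0.996, 0.092, 0.0], [0.0, -0.001, -1.0]]
ft_force: [-0.6, -0.3, -0.1]
grip_width: 0.0002
gripper_force: 0.0
```

>>> move_arm(plan=[[0,0,0,0.8,0,0,-1],[0,0,0,1.6,0,0,-1],[0,0,0,2.2,0,0,-1],[0,0,0,2.8,0,0,-1],[0,0,0,3.2,0,0,-1]])

```text
time_s: 5.5
position: [0.5977, -0.1339, 0.0226]
tool_rot: [[-0.093, 0.996, 0.001], [0.996, 0.093, -0.001], [-0.001, 0.001, -1.0]]
ft_force: [-0.2, -3.2, 0.3]
grip_width: -0.0001
gripper_force: 1.6
```

>>> move_arm(plan=[[0,0,0,0.3,0,0,-1],[0,0,0,0.7,0,0,-1],[0,0,0,1.1,0,0,-1],[0,0,0,1.5,0,0,-1],[0,0,0,1.8,0,0,-1]])

```text
time_s: 6.0
position: [0.596, -0.1162, 0.0225]
tool_rot: [[-0.092, 0.996, 0.0], [0.996, 0.092, -0.0], [-0.0, 0.0, -1.0]]
ft_force: [0.4, -3.9, 2.0]
grip_width: 0.0003
gripper_force: 2.1
```

>>> move_arm(plan=[[0,0,0,0.3,0,0,-1],[0,0,0,0.6,0,0,-1],[0,0,0,0.9,0,0,-1],[0,0,0,1.2,0,0,-1],[0,0,0,1.5,0,0,-1]])

```text
time_s: 6.5
position: [0.5945, -0.1012, 0.0224]
tool_rot: [[-0.092, 0.996, 0.0], [0.996, 0.092, -0.0], [-0.0, 0.0, -1.0]]
ft_force: [0.2, -3.9, 2.7]
grip_width: 0.0002
gripper_force: 2.3
```

```bash
python3 - <<'E'
from h import *
p=env.get_image("wrist");save(p,"w2.png");t=env.get_image("top")
c=t["color"][170:250,270:400]; cv2.imwrite("pics/t2.png",cv2.resize(c,None,fx=6,fy=6,interpolation=cv2.INTER_CUBIC)[:,:,::-1])
print(env.observe()["position"],env.observe()["ft_force"])
E
```

```text
[ 0.59429276 -0.10070684  0.02223496] [ 0.64490284 -1.07468836  0.5893559 ]
```

View pics/w2.png

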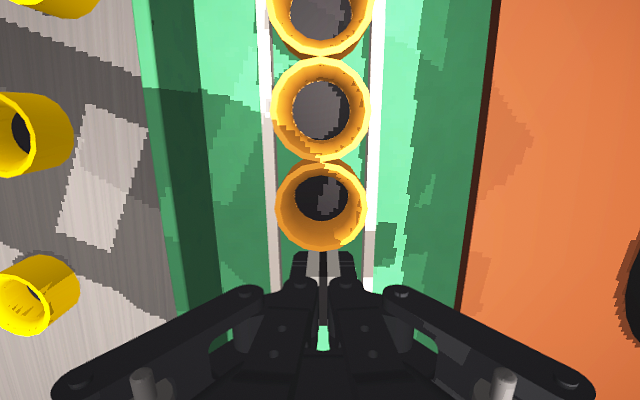

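The row is moving as one train, flat between the strips, with the tail at (322,205) against the fingertip. I'll carry on gently to the stop.

>>> move_arm(plan=[[0,0,0,0.15,0,0,-1],[0,0,0,0.3,0,0,-1],[0,0,0,0.45,0,0,-1],[0,0,0,0.6,0,0,-1]])

```text
time_s: 7.0
position: [0.5938, -0.0952, 0.0222]
tool_rot: [[-0.092, 0.996, -0.0], [0.996, 0.092, 0.0], [0.0, -0.0, -1.0]]
ft_force: [0.4, -3.5, 1.0]
grip_width: -0.0002
gripper_force: 1.9
```

>>> move_arm(plan=[[0,0,0,0.1,0,0,-1],[0,0,0,0.2,0,0,-1],[0,0,0,0.3,0,0,-1]])

```text
time_s: 7.3
position: [0.5935, -0.0922, 0.0222]
tool_rot: [[-0.092, 0.996, -0.0], [0.996, 0.092, 0.0], [0.0, -0.0, -1.0]]
ft_force: [0.1, -3.7, 0.6]
grip_width: 0.0002
gripper_force: 1.7
```

>>> move_arm(plan=[[0,0,0,0.1,0,0,-1],[0,0,0,0.2,0,0,-1],[0,0,0,0.3,0,0,-1]])

```text
time_s: 7.6
position: [0.594, -0.0911, 0.0225]
tool_rot: [[-0.092, 0.996, 0.002], [0.996, 0.092, -0.003], [-0.003, 0.001, -1.0]]
ft_force: [1.1, -14.7, -0.6]
grip_width: 0.0002
gripper_force: 7.3
```

Force jumped to 15 N, so the train has reached the stop. I'll check in the top view.

```bash
python3 - <<'E'
from h import *
t=env.get_image("top")
c=t["color"][180:245,275:405]; cv2.imwrite("pics/t3.png",cv2.resize(c,None,fx=6,fy=6,interpolation=cv2.INTER_CUBIC)[:,:,::-1])
print(env.observe()["position"],env.observe()["ft_force"])
E
```

```text
[ 0.59398591 -0.09114712  0.02259727] [  1.65670993 -11.51427935   0.19040758]
```

View pics/t3.png

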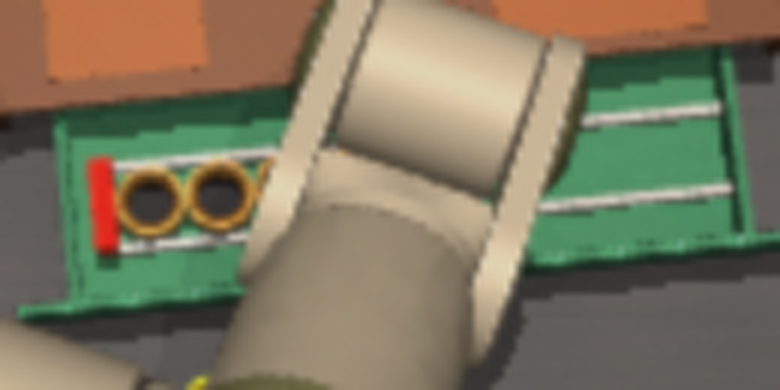

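The lead seat is touching the red stop in the picture (crop about (115,200)), and the second is touching the lead. I'll back off, lift and go round to the front.

>>> move_arm(plan=[[0,0,0,-0.5,0,0,-1],[0,0,0,-1,0,0,-1],[0,0,0,-1.7,0,0,-1],[0,0,0,-1.7,0,-0.5,-1],[0,0,0,-1.7,0,-3,-1]])

```text
time_s: 8.15
position: [0.5935, -0.1059, 0.0506]
tool_rot: [[-0.092, 0.996, -0.005], [0.996, 0.092, 0.002], [0.003, -0.005, -1.0]]
ft_force: [-0.2, 0.3, 0.3]
grip_width: -0.0001
gripper_force: 0.0
```

>>> move_arm(plan=[[0,0,0,0,0,-4,-1],[0,0,0,0,0,-8,-1],[0,0,0,0,0,-11,-1],[0,0,0,0,-4,-12,-1],[0,0,0,0,-8,-12,-1]])

```text
time_s: 8.65
position: [0.515, -0.1136, 0.1741]
tool_rot: [[-0.093, 0.996, 0.004], [0.996, 0.093, -0.001], [-0.002, 0.003, -1.0]]
ft_force: [-0.9, -0.1, 0.4]
grip_width: 0.0003
gripper_force: 0.0
```

```bash
python3 - <<'E'
from h import *
np.set_printoptions(precision=4,suppress=True)
s=env.observe();print(s["q"],s["position"],s["time_s"])
E
```

```text
[-25.323   22.3335  83.5887   0.016   73.8606 -30.6871] [ 0.515  -0.1136  0.1741] 8.65
```

>>> move_arm(plan=[[0,0,8,0,-1,0,-1],[0,0,16,0,-2,0,-1],[0,0,24,0,-2.5,0,-1],[0,0,32,0,-2.5,0,-1],[0,0,40,0,-2.5,0,-1]])

```text
time_s: 9.15
position: [0.4901, -0.1158, 0.1728]
tool_rot: [[0.574, 0.819, 0.0], [0.819, -0.574, 0.0], [0.0, 0.0, -1.0]]
ft_force: [0.8, -0.2, -0.8]
grip_width: -0.0001
gripper_force: 0.0
```

>>> move_arm(plan=[[0,0,8,0,0,0,-1],[0,0,16,0,0,0,-1],[0,0,24,0,0,0,-1],[0,0,32,0,0,0,-1],[0,0,40,0,0,0,-1]])

```text
time_s: 9.65
position: [0.4902, -0.1157, 0.1726]
tool_rot: [[0.966, 0.258, 0.0], [0.258, -0.966, 0.0], [0.0, -0.0, -1.0]]
ft_force: [-0.0, 0.4, -0.1]
grip_width: 0.0003
gripper_force: 0.0
```

>>> move_arm(plan=[[0,0,8,0,0,0,-1],[0,0,10,0,0,0,-1],[0,0,10,0,0,0,-1]])

```text
time_s: 9.95
position: [0.4903, -0.1158, 0.1726]
tool_rot: [[0.996, 0.092, 0.0], [0.092, -0.996, 0.0], [0.0, -0.0, -1.0]]
ft_force: [0.2, 0.4, 0.4]
grip_width: -0.0003
gripper_force: 0.0
```

```bash
python3 - <<'E'
from h import *
np.set_printoptions(precision=4,suppress=True)
p=env.get_image("wrist");save(p,"w4.png")
s=env.observe();print(s["q"],s["position"],s["time_s"]);print(s["tool_rot"])
for d in env.tip_of("drawer_face",p)[:3]: print(round(d["conf"],2),np.round(d["pixel"],1),onz(p,d["pixel"],.03))
E
```

```text
[-26.7883  20.2998  87.2172   0.0125  72.4872  57.8455] [ 0.4903 -0.1158  0.1725] 10.0
[[ 0.9956  0.0935  0.    ]
 [ 0.0935 -0.9956  0.0002]
 [ 0.     -0.0002 -1.    ]]
0.78 [299.6 144.8] [ 0.5297 -0.0902  0.03  ]
```

View pics/w4.png

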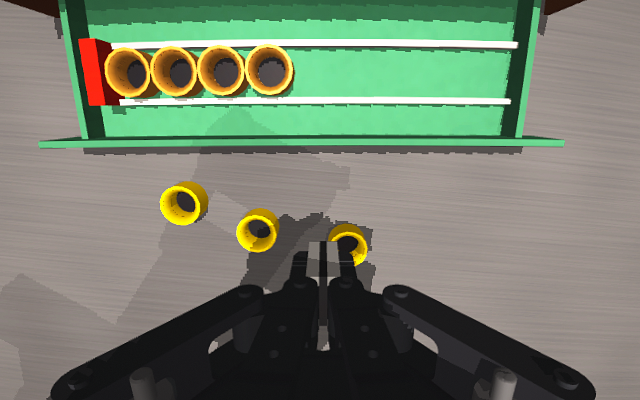

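All four seats are touching with the lead on the stop, seats at (128,72) to (270,70). The yellow rings are clear of the approach lane. Going down in front of the panel's centre.

>>> move_arm(plan=[[0,0,0,1,-2,0,-1],[0,0,0,1,-2,4,-1],[0,0,0,1,-2,8,-1],[0,0,0,1,-2,11,-1],[0,0,0,1,-2,11,-1]])

```text
time_s: 10.55
position: [0.4967, -0.0944, 0.0595]
tool_rot: [[0.996, 0.093, -0.007], [0.093, -0.996, 0.003], [-0.006, -0.004, -1.0]]
ft_force: [-0.6, -0.4, 0.7]
grip_width: -0.0001
gripper_force: 0.0
```

>>> move_arm(plan=[[0,0,0,0,0,1.5,-1],[0,0,0,0,0,3,-1],[0,0,0,0,0,3.8,-1],[0,0,0,0,0,3.8,-1]])

```text
time_s: 10.95
position: [0.4986, -0.0953, 0.0247]
tool_rot: [[0.996, 0.093, -0.0], [0.093, -0.996, 0.0], [-0.0, -0.0, -1.0]]
ft_force: [0.2, -0.2, -0.2]
grip_width: -0.0001
gripper_force: 0.0
```

>>> move_arm(plan=[[0,0,0,0.6,0,0,-1],[0,0,0,1.2,0,0,-1],[0,0,0,1.6,0,0,-1],[0,0,0,1.9,0,0,-1],[0,0,0,2.1,0,0,-1]])

```text
time_s: 11.45
position: [0.5198, -0.0932, 0.0245]
tool_rot: [[0.996, 0.093, 0.0], [0.093, -0.996, -0.0], [0.0, 0.0, -1.0]]
ft_force: [-0.0, 0.9, 0.8]
grip_width: 0.0
gripper_force: 0.0
```

>>> move_arm(plan=[[0,0,0,0.1,0,0,-1],[0,0,0,0.2,0,0,-1],[0,0,0,0.3,0,0,-1],[0,0,0,0.4,0,0,-1],[0,0,0,0.6,0,0,-1]])

```text
time_s: 11.95
position: [0.5251, -0.0926, 0.0243]
tool_rot: [[0.996, 0.092, -0.001], [0.092, -0.996, 0.0], [-0.001, -0.0, -1.0]]
ft_force: [-2.8, -0.7, 1.0]
grip_width: 0.0002
gripper_force: 1.3
```

>>> move_arm(plan=[[0,0,0,0.3,0,0,-1],[0,0,0,0.6,0,0,-1],[0,0,0,0.9,0,0,-1],[0,0,0,1.2,0,0,-1],[0,0,0,1.5,0,0,-1]])

```text
time_s: 12.45
position: [0.5405, -0.0912, 0.0243]
tool_rot: [[0.996, 0.092, -0.0], [0.092, -0.996, 0.0], [-0.0, -0.0, -1.0]]
ft_force: [-3.0, 0.0, 0.8]
grip_width: 0.0005
gripper_force: 1.4
```

>>> move_arm(plan=[[0,0,0,0.3,0,0,-1],[0,0,0,0.6,0,0,-1],[0,0,0,0.9,0,0,-1],[0,0,0,1.2,0,0,-1],[0,0,0,1.5,0,0,-1]])

```text
time_s: 12.95
position: [0.5554, -0.0898, 0.0243]
tool_rot: [[0.996, 0.092, -0.0], [0.092, -0.996, 0.0], [-0.0, -0.0, -1.0]]
ft_force: [-3.5, 1.9, 0.9]
grip_width: 0.0001
gripper_force: 1.4
```

>>> move_arm(plan=[[0,0,0,0.3,0,0,-1],[0,0,0,0.6,0,0,-1],[0,0,0,0.9,0,0,-1],[0,0,0,1.2,0,0,-1],[0,0,0,1.5,0,0,-1]])

```text
time_s: 13.45
position: [0.5704, -0.0885, 0.0243]
tool_rot: [[0.996, 0.092, -0.0], [0.092, -0.996, 0.0], [-0.0, -0.0, -1.0]]
ft_force: [-3.4, 1.8, -0.5]
grip_width: -0.0001
gripper_force: 1.4
```

>>> move_arm(plan=[[0,0,0,0.3,0,0,-1],[0,0,0,0.6,0,0,-1],[0,0,0,0.9,0,0,-1],[0,0,0,1.2,0,0,-1],[0,0,0,1.5,0,0,-1]])

```text
time_s: 13.95
position: [0.5853, -0.0871, 0.0243]
tool_rot: [[0.996, 0.092, -0.0], [0.092, -0.996, 0.0], [-0.0, -0.0, -1.0]]
ft_force: [-2.9, 1.2, -0.1]
grip_width: -0.0004
gripper_force: 1.4
```

>>> move_arm(plan=[[0,0,0,0.3,0,0,-1],[0,0,0,0.6,0,0,-1],[0,0,0,0.9,0,0,-1],[0,0,0,1.2,0,0,-1],[0,0,0,1.5,0,0,-1]])

```text
time_s: 14.45
position: [0.6003, -0.0858, 0.0243]
tool_rot: [[0.996, 0.092, -0.0], [0.092, -0.996, 0.0], [-0.0, -0.0, -1.0]]
ft_force: [-2.9, 1.3, 0.6]
grip_width: -0.0002
gripper_force: 1.4
```

>>> move_arm(plan=[[0,0,0,0.3,0,0,-1],[0,0,0,0.6,0,0,-1],[0,0,0,0.9,0,0,-1],[0,0,0,1.2,0,0,-1],[0,0,0,1.5,0,0,-1]])

```text
time_s: 14.95
position: [0.6152, -0.0844, 0.0243]
tool_rot: [[0.996, 0.092, -0.0], [0.092, -0.996, 0.0], [-0.0, -0.0, -1.0]]
ft_force: [-3.4, 2.0, -0.0]
grip_width: -0.0001
gripper_force: 1.4
```

>>> move_arm(plan=[[0,0,0,0.2,0,0,-1],[0,0,0,0.4,0,0,-1],[0,0,0,0.6,0,0,-1],[0,0,0,0.7,0,0,-1],[0,0,0,0.8,0,0,-1]])

```text
time_s: 15.45
position: [0.6231, -0.0837, 0.0244]
tool_rot: [[0.996, 0.092, 0.0], [0.092, -0.996, -0.0], [0.0, 0.0, -1.0]]
ft_force: [-3.5, 1.1, 0.0]
grip_width: -0.0001
gripper_force: 1.3
```

>>> move_arm(plan=[[0,0,0,0.1,0,0,-1],[0,0,0,0.2,0,0,-1],[0,0,0,0.3,0,0,-1]])

```text
time_s: 15.75
position: [0.626, -0.0835, 0.0244]
tool_rot: [[0.996, 0.092, 0.0], [0.092, -0.996, -0.0], [0.0, 0.0, -1.0]]
ft_force: [-2.5, -0.4, 0.4]
grip_width: 0.0002
gripper_force: 1.3
```

>>> move_arm(plan=[[0,0,0,0.1,0,0,-1],[0,0,0,0.2,0,0,-1],[0,0,0,0.3,0,0,-1]])

```text
time_s: 16.05
position: [0.6291, -0.0832, 0.0244]
tool_rot: [[0.996, 0.092, 0.0], [0.092, -0.996, -0.0], [0.0, 0.0, -1.0]]
ft_force: [-3.1, 0.9, -0.3]
grip_width: -0.0003
gripper_force: 1.3
```

>>> move_arm(plan=[[0,0,0,0.1,0,0,-1],[0,0,0,0.2,0,0,-1]])

```text
time_s: 16.25
position: [0.6301, -0.0831, 0.0244]
tool_rot: [[0.996, 0.092, -0.002], [0.092, -0.996, -0.0], [-0.002, -0.0, -1.0]]
ft_force: [-10.7, -1.9, 6.1]
grip_width: -0.0001
gripper_force: 5.4
```

>>> move_arm(plan=[[0,0,0,0.1,0,0,-1],[0,0,0,0.1,0,0,-1]])

```text
time_s: 16.45
position: [0.6301, -0.083, 0.0244]
tool_rot: [[0.996, 0.092, -0.005], [0.092, -0.996, -0.0], [-0.005, -0.0, -1.0]]
ft_force: [-12.4, -2.1, 6.3]
grip_width: -0.0
gripper_force: 6.3
```

The drawer isn't moving any further and the force is rising, so it is at the hard stop. I'll back away, lift, and take a look.

>>> move_arm(plan=[[0,0,0,-0.3,0,0,-1],[0,0,0,-1,0,0,-1],[0,0,0,-2.5,0,0,-1],[0,0,0,-4.5,0,0,-1],[0,0,0,-5.5,0,-1,-1]])

```text
time_s: 16.95
position: [0.5754, -0.0877, 0.0338]
tool_rot: [[0.996, 0.092, -0.002], [0.092, -0.996, 0.001], [-0.002, -0.001, -1.0]]
ft_force: [-0.0, 0.4, 1.0]
grip_width: -0.0003
gripper_force: 0.0
```

>>> move_arm(plan=[[0,0,0,0,0,-3,-1],[0,0,0,0,0,-7,-1],[0,0,0,-3,0,-11,-1],[0,0,0,-6,0,-15,-1],[0,0,0,-9,0,-17,-1]])

```text
time_s: 17.45
position: [0.4875, -0.0966, 0.2084]
tool_rot: [[0.996, 0.093, 0.006], [0.093, -0.996, -0.003], [0.006, 0.003, -1.0]]
ft_force: [0.4, -0.3, -0.4]
grip_width: 0.0005
gripper_force: 0.0
```

>>> move_arm(plan=[[0,0,0,-3,0,-1,-1],[0,0,0,-3,0,-1,-1]])

```text
time_s: 17.65
position: [0.4559, -0.0991, 0.2171]
tool_rot: [[0.996, 0.091, 0.004], [0.091, -0.996, -0.002], [0.004, 0.003, -1.0]]
ft_force: [1.5, -0.9, 0.5]
grip_width: 0.0003
gripper_force: 0.0
```

```bash
python3 - <<'E'
from h import *
np.set_printoptions(precision=4,suppress=True)
s=env.observe();print(s["position"],s["time_s"],s["ft_force"])
a=env.get_image("wrist");b=env.get_image("side")
for n,p in(("wrist",a),("side",b)):
    for d in env.tip_of("drawer_face",p)[:2]: print(n,round(d["conf"],2),d["pixel"],onz(p,d["pixel"],.03))
c=cv2.resize(b["color"][150:300,220:460],(640,400),interpolation=cv2.INTER_CUBIC)
cv2.imwrite("pics/end.png",cv2.resize(np.vstack([a["color"],c]),(480,600))[:,:,::-1])
E
```

```text
[ 0.4559 -0.0991  0.2171] 17.65 [ 1.5413 -0.8929  0.4502]
side 0.63 [345.0, 226.4] [ 0.6306 -0.0972  0.03  ]
side 0.17 [367.7, 197.9] [ 0.8196 -0.035   0.03  ]
```

View pics/end.png

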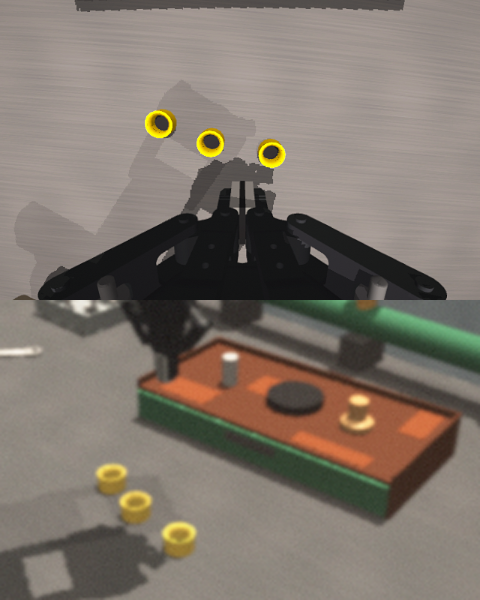

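The side view shows the drawer face flush with the locker front. The other parts and the yellow rings have not moved. I'm handing the job in.

```bash
python3 -c "
from rig import env
print(env.close_job())"
```

```text
the job is handed in; nothing more can be done
None
```

The job is handed in: the four seats were pushed as one train by the tail seat until the lead was hard against the red stop, all touching, and then the drawer was pushed shut to its hard stop. The seats were last seen in place just before closing, and nothing else was seen to move.

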